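# Pin the press bar and start its hand screw

## Robot

A 6-joint arm with a two-finger parallel gripper is mounted at the origin on a cart in front of the work surface, level with it; the furniture and walls round the work are solid. World frame = base frame: x ahead of the robot, y to its left, z up, the work surface at z = 0. Lengths are in mm, angles in rad, forces in N, time in s.
With the tool pointing down it reaches from about 400 to 925 mm from the base axis. Payload 12.5 kg.
Tool frame: the origin (TCP) lies between the finger pads, 19 mm behind the fingertips; this is the grasp point; z points along the fingers, y is the line along which they close (so a half turn about z gives the same grasp; the last joint's range is limited). The gripper opens to 95 mm and grips with 3 to 60 N. Pads are 20 mm wide; open, the fingers measure 119 mm over their backs; the gripper's body (75 mm by 180 mm) begins 59 mm behind the grasp point.
Start: joints at [-1.251, 0.491, 1.559, -0, 1.092, -0.106], TCP at [258.179, -569.199, 233.461] pointing down, gripper open.
Joint ranges: [-3.1, 3.1], [-0.84, 2.19], [0.05, 2.79], [-1.13, 4.28], [0.06, 2.93], [-2.69, 2.69]. Speed limits (rad/s): [2.22, 2.22, 2.79, 3.14, 3.14, 3.14].

## Interface

Orientations are given as [roll, pitch, yaw] about the fixed x, y, z axes, in that order (R = Rz(yaw) Ry(pitch) Rx(roll)).
In Python, from cell import * gives the robot as it stands. The module is installed in compiled form; this text tells all that it offers.
- The arm moves only by the tool arm_command, never from a script. Its arguments are lists of equal length, an entry for each row: "delta_pos": the shift along the world's x, y, z in units of 250 mm (1.0 is 250 mm), a list of three; "delta_rot": the turn, a rotation vector about the world's x, y, z in units of 90 degrees (1.0 is 90 degrees), a list of three; "claw": the closure, from 0 (fully open) to 1 (shut). In form: {"delta_pos": [[tx, ty, tz], ...], "delta_rot": [[wx, wy, wz], ...], "claw": [claw, ...]}. A call has exactly 5 rows; each row is the pose to reach, as a shift and turn from the pose commanded when the call began; what a row does not reach only later rows make up. A row lasts 1/12 s, in which the tool goes at most 41.7 mm and 7.16 degrees, less where a joint would pass 70% of its speed; a pose out of reach is approached as far as the arm can. A call with a number of a shift or a turn outside -1 to 1 is refused whole. A call with a gripper value outside its range is refused whole. The fingers move at their own pace and stop on an object; the grip force is fixed at half the most. Time passes only in rows, so rows that repeat a pose let the fingers close, or fill a call up. It gives the time, the measured TCP pose, the force, the opening and the grip force at its end, in the units of the state.
- state(): the state, without advancing time (a new reading comes with each control period).
- read_camera(name): name is "side" or "top"; returns the picture (480x640x3 uint8, red, green, blue); there is no depth.
- calibration(name): a dict with "camera_matrix" (3x3 intrinsics, pixels), "k1" (the pictures are not rectified: a ray, as slopes to the right and down, at radius r is drawn at 1 + k1 r^2 times it, then the intrinsics apply), "T" (4x4, takes a point from camera to world coordinates). Camera axes: x right, y down, z forward; pixel columns grow to the right and rows downward; lengths in mm; the calibration is good to about 2 mm. A picture is of the moment at which its call begins. calibration takes no time and is no camera call.
- job_done(): hands the job in; it is judged then, once.
The state is a dict: "t": time; "joints": joint angles; "qvel": joint speeds; "tau": joint torques, N m; "eef_pos": TCP position; "tcp_rot": TCP orientation; "ft_force": force on the tool from outside, world axes, zero at the start; "moment": the same for the moment, N m; "opening": opening from 0.0 (shut) to 1.0 (fully open); "grip_force": force on a finger pad.
Only numpy, scipy, OpenCV 4.12 (cv2) and the standard library are available. Lean on these libraries where they do the work, as an engineer would, in place of code of your own. Each camera call takes 0.05 s, during which the arm holds its last target. There are 200 camera calls.

## Task

Get the little kitchen press ready: push the brass hinge pin straight down through the fork and the lug of the cross-bar until its head seats on the fork. Then start the black hand screw in its boss: turn it backward (anticlockwise from above) until it drops into the thread, let it sink right down onto the thread, then turn it forward (clockwise) one full turn from there. Finish while still holding the screw's head between the fingers, the screw one turn in and still, and leave the jar, tins, jug and tumbler around it where they stand.

Things in the scene. Friction and masses are not known exactly. Their poses are not given: they have to be found in the camera images.
- press: Kitchen press, fixed to the worktop: wooden base 84 (x) x 230 (y) x 20 high, steel posts, aluminium cross-bar along its y axis (top at z 94). At y = +95 a steel fork with the bar's end lug in it; at y = -95 a stirrup over the bar, top at z 103. Origin: centre of the underside, on the worktop; x points away from the robot at yaw 0, z up.
- boss_top (a point): Centre of the top of the round aluminium threaded boss in the middle of the bar, 52 across, 110 mm above the worktop, on the screw's axis. A red pointer on the boss stands on the press's -x side.
- fork_top (a point): Top of the upper of the fork's two tines (36 x 36), 105 mm above the worktop, on the pin's axis.
- pin (a joint): Brass hinge pin, upright, already entered in the upper tine's hole; 10 across, 48 long below its round head (22 across, 8 high). Tight sliding fit: about 5 N of friction, a little more at speed, and it stays where it is left. Value in m: how far it is pushed down; starts between 0 and 0.012; 0.040 is fully home, head seated on the fork (hard stop).
- pin_head (a point): Centre of the top of the pin's head; 48 mm above the upper tine's top at pin value 0 (153 mm above the worktop), 8 mm above it when home. In the press frame at x 0, y +95.
- screw (a joint): Turn of the black hand screw, rad, growing forward (clockwise from above); starts at 0.7 to 1.5. Its hidden lug rests on a flat ledge with one gap, from about 0.3 down to a hard stop at -0.35; there the screw can fall onto the thread. Turning forward off the ledge is blocked. At 0 the head's white line is over the red pointer. Once dropped, 6.28 is one turn in. Turns easily, stays where left.
- screw_sink (a joint): How far the screw has sunk, m: 0 at the start, 0.010 dropped onto the thread, then 10 mm a turn (right-hand thread, about 1 mm of play): 0.020 one turn in. It falls by its own weight (about 0.16 kg) when free; a gripper that pinches the head carries it, so over the gap it falls only when released or carried down.
- screw_grip (a point): Centre of the screw's round head, 40 to 42 across and 26 high, on the screw's upright axis (press frame x 0, y 0); 159 mm above the worktop at the start, 149 after the drop, 139 one turn in. The boss top lies 29 mm below it then: room for the fingertips all round the head.
- jam_jar: Bystander: jam jar with white lid, 65 x 65 x 94, beside the stirrup end of the press. Origin at the centre of its underside.
- red_tin: Bystander: red-lidded spice tin, 57 x 57 x 68, beside the fork end of the press. Origin at the centre of its underside.
- green_tin: Bystander: green spice tin, 57 x 57 x 68, behind the press. Origin at the centre of its underside.
- cream_jug: Bystander: yellow jug, 67 x 103 x 85, behind the press. Origin at the centre of its underside.
- tumbler: Bystander: clear tumbler, 77 x 77 x 89, behind the press at the left. Origin at the centre of its underside.

How it is judged:
By the outcome, as a careful person would: the job done as asked, in the order asked, and still so for the second after the job is handed in, while the arm keeps its last pose, push and grip.
It also fails if it takes over 70 s, if anything falls off the work surface, if the arm or the gripper's body presses on something with over 40 N, if the wrist force passes 120 N, or if a joint passes its speed limit or range.

## Working session

There is one attempt and no reset: what is moved stays moved. The work goes in short steps, Python scripts to look and compute and a tool call to move; the robot and the scene stay as the last step left them, time stands still between calls to the robot, and variables do not carry over. Pictures are saved under pics/ and viewed, at most 10 in all, crops included, and the job is handed in when it is done.

Besides the shell and the picture viewer there is one more tool, called after "Call:" in YAML: its name, and indented under it one key for each argument. arm_command: Moves the arm, as the interface text tells. Shifts and turns lie within -1 to 1; 1 stands for 250 mm of shift or 90 degrees of turn. Its arguments: {"type":"object","properties":{"delta_pos":{"type":"array"},"delta_rot":{"type":"array"},"claw":{"type":"array"}},"required":["delta_pos","delta_rot","claw"]}

```bash
mkdir -p pics; python3 - <<'E'
from cell import *
import cv2
for n in("side","top"):
    cv2.imwrite(f"pics/{n}0.png",read_camera(n)[:,:,::-1])
    c=calibration(n);print(n,c["camera_matrix"],c["k1"],c["T"])
s=state();print(s["t"],s["eef_pos"],s["tcp_rot"],s["opening"],s["ft_force"])
E
```

```text
side [[576.76665804   0.         312.8505852 ]
 [  0.         576.76665804 243.61360468]
 [  0.           0.           1.        ]] -0.14424185891267766 [[-8.88991093e-01 -2.30568600e-01  3.95642461e-01 -9.15696788e-01]
 [-4.57922656e-01  4.50055822e-01 -7.66652853e-01  1.23211455e+03]
 [-1.29511823e-03 -8.62721205e-01 -5.05678203e-01  9.12703582e+02]
 [ 0.00000000e+00  0.00000000e+00  0.00000000e+00  1.00000000e+00]]
top [[594.01154083   0.         309.65561888]
 [  0.         594.01154083 246.48736854]
 [  0.           0.           1.        ]] -0.03670224598457965 [[-2.97257862e-03 -9.81966515e-01  1.89031550e-01  3.34439117e+02]
 [-9.99981339e-01  1.91003156e-03 -5.80292610e-03  5.36779800e+01]
 [ 5.33722289e-03 -1.89045272e-01 -9.81953868e-01  1.51531754e+03]
 [ 0.00000000e+00  0.00000000e+00  0.00000000e+00  1.00000000e+00]]
0.1 [ 258.10341353 -569.00423364  232.89968523] [-3.14059956e+00 -9.45752732e-05  4.25802119e-01] 1.0014266971539199 [0.16824095 0.12245322 0.64400301]
```

View pics/top0.png

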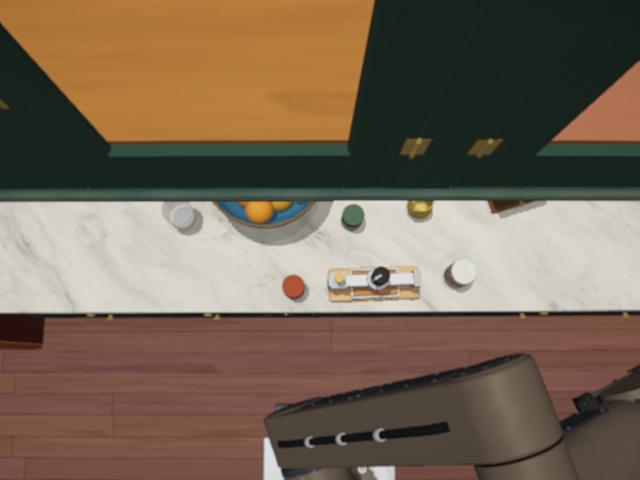

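View pics/side0.png

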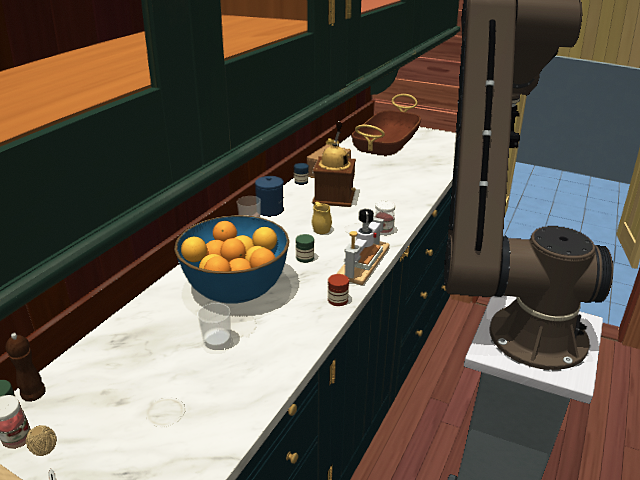

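Top view: the press is at about (374,283), with the brass pin head at (340,279) and the black screw head at (380,275). Red tin is at (293,287), jar at (461,273), green tin at (353,216). Side view: the press is at about (365,250). I'll enlarge both crops.

```bash
python3 - <<'E'
import cv2,numpy as np
a=cv2.imread("pics/top0.png")[255:310,320:430]
b=cv2.imread("pics/side0.png")[200:290,330:410]
a=cv2.resize(a,None,fx=7,fy=7,interpolation=cv2.INTER_CUBIC)
b=cv2.resize(b,None,fx=6.6,fy=6.6,interpolation=cv2.INTER_CUBIC)
cv2.imwrite("pics/topc.png",a);cv2.imwrite("pics/sidec.png",b)
E
```

```text
(no output)
```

View pics/topc.png

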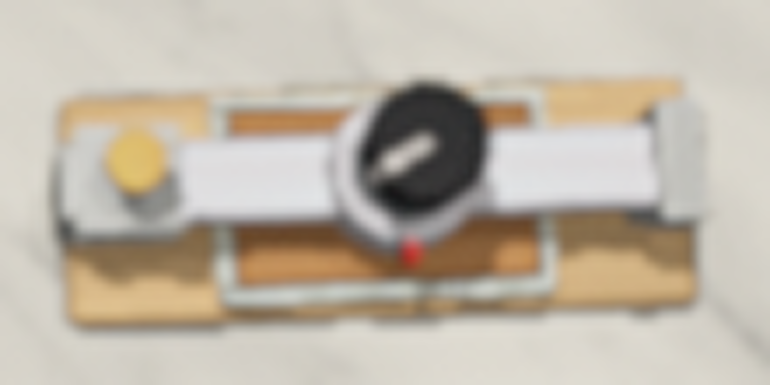

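View pics/sidec.png

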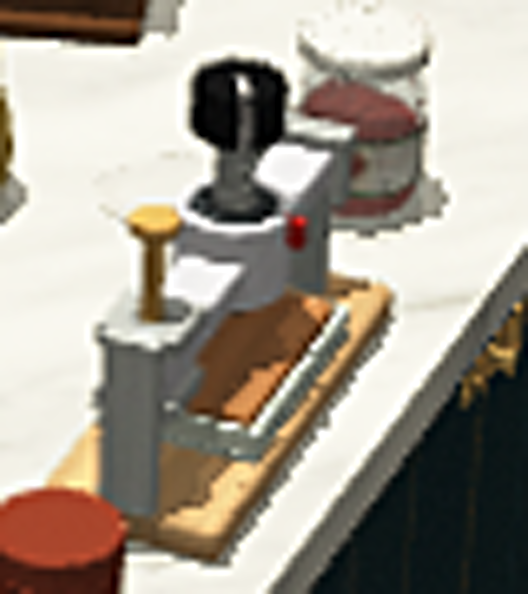

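Top crop: base corners at (58,100), (683,80), (695,303), (75,325). Pin head is at (136,158), screw head at (429,147), boss centre about (410,188), stirrup (682,158). The white line points lower left, about 1 rad from the pointer. Side crop: screw head centre (238,105), pin head top (155,220). Now I'll fit the pose.

```bash
cat > h.py <<'E'
from cell import *
import numpy as np, cv2
from scipy.optimize import least_squares
def proj(n,P):
    c=calibration(n);T=np.linalg.inv(c["T"]);P=np.atleast_2d(P)@T[:3,:3].T+T[:3,3]
    s=P[:,:2]/P[:,2:];s=s*(1+c["k1"]*(s**2).sum(1,keepdims=True))
    K=c["camera_matrix"];return s*[K[0,0],K[1,1]]+[K[0,2],K[1,2]]
def world(p,L):
    x,y,a=p[:3];c,s=np.cos(a),np.sin(a);L=np.atleast_2d(L).astype(float)
    return np.c_[x+c*L[:,0]-s*L[:,1],y+s*L[:,0]+c*L[:,1],L[:,2]]
E
python3 - <<'E'
from h import *
t=np.array([(58,100),(683,80),(695,303),(75,325),(429,147),(682,158),(136,158)]);t=(t+.5)/7-.5+[320,255]
s=np.array([(238,105),(155,220),(393,290),(212,548)]);s=(s+.5)/6.6-.5+[330,200]
def f(p):
    z=153-p[3]
    a=proj("top",world(p,[(42,115,20),(42,-115,20),(-42,-115,20),(-42,115,20),(0,0,172),(0,-95,103),(0,95,z)]))-t
    b=proj("side",world(p,[(0,0,159),(0,95,z),(-42,-115,20),(-42,115,20)]))-s
    return np.r_[a.ravel(),b.ravel()]
r=least_squares(f,[450,-50,0,5],loss="soft_l1");p=r.x
print(p,np.round(r.fun.reshape(-1,2),1))
print("pin",world(p,[0,95,0]))
# head centre and line tip in plane z=172
def back(uv): return least_squares(lambda q:proj("top",[q[0],q[1],172])[0]-uv,p[:2]).x
a=back(t[4]);u=(np.array((374,179))+.5)/7-.5+[320,255];b=back(u);print(a,b)
d=b-a;ang=np.arctan2(d[1],d[0]);print("screw",np.pi+p[2]-ang)
E
```

```text
[ 527.18725703 -116.59456438  -31.38538413    1.15123726] [[-0.4 -0.6]
 [ 0.3 -0.6]
 [ 0.8  0.3]
 [-1.5  0.2]
 [-0.1 -0.9]
 [-0.3  0.3]
 [-0.2  0.1]
 [ 0.1  0.3]
 [-0.1 -0. ]
 [ 0.7 -0.6]
 [ 1.  -1.7]]
pin [[524.28617977 -21.63887076   0.        ]]
[ 525.06071082 -116.71108038] [514.58826452 -98.4969741 ]
screw -30.336394653946297
```

Call:
arm_command:
  delta_pos:
    - [0.355,0.73,0]
    - [0.355,0.73,0]
    - [0.355,0.73,0]
    - [0.355,0.73,0]
    - [0.355,0.73,0]
  delta_rot:
    - [0,0,0]
    - [0,0,0]
    - [0,0,0]
    - [0,0,0]
    - [0,0,0]
  claw: [1,1,1,1,1]

```text
t: 0.52
eef_pos: [347.3, -384.3, 233.2]
tcp_rot: [-3.141, 0.0, 0.426]
ft_force: [0.9, -1.2, 0.1]
opening: 0.706
grip_force: 0.0
```

Call:
arm_command:
  delta_pos:
    - [0.355,0.73,0]
    - [0.355,0.73,0]
    - [0.355,0.73,0]
    - [0.355,0.73,0]
    - [0.355,0.73,0]
  delta_rot:
    - [0,0,0]
    - [0,0,0]
    - [0,0,0]
    - [0,0,0]
    - [0,0,0]
  claw: [1,1,1,1,1]

```text
t: 0.93
eef_pos: [436.1, -201.8, 233.4]
tcp_rot: [-3.141, 0.0, 0.426]
ft_force: [1.1, -0.6, 0.2]
opening: 0.354
grip_force: 0.0
```

Call:
arm_command:
  delta_pos:
    - [0.354,0.73,0]
    - [0.354,0.73,0]
    - [0.354,0.73,0]
    - [0.354,0.73,0]
    - [0.354,0.73,0]
  delta_rot:
    - [0,0,0]
    - [0,0,0]
    - [0,0,0]
    - [0,0,0]
    - [0,0,0]
  claw: [1,1,1,1,1]

```text
t: 1.35
eef_pos: [524.7, -19.2, 233.4]
tcp_rot: [-3.141, 0.0, 0.426]
ft_force: [0.2, -0.6, 0.6]
opening: 0.023
grip_force: 0.0
```

Call:
arm_command:
  delta_pos:
    - [0,0,-0.1]
    - [0,0,-0.2]
    - [0,0,-0.21]
    - [0,0,-0.22]
    - [0,0,-0.22]
  delta_rot:
    - [0,0,0]
    - [0,0,0]
    - [0,0,0]
    - [0,0,0]
    - [0,0,0]
  claw: [1,1,1,1,1]

```text
t: 1.77
eef_pos: [524.3, -22.1, 178.8]
tcp_rot: [3.142, 0.0, 0.425]
ft_force: [0.2, -0.2, 0.6]
opening: 0.0
grip_force: 0.0
```

```bash
python3 - <<'E'
from h import *
im=read_camera("side")[:,:,::-1];s=state();print(s["eef_pos"],s["ft_force"])
print(proj("side",[s["eef_pos"]-[0,0,19],[524.3,-21.6,152]]))
a=cv2.resize(im[190:280,330:430],None,fx=6.5,fy=6.5,interpolation=cv2.INTER_CUBIC);cv2.imwrite("pics/s1.png",a)
E
```

```text
[524.50730761 -22.16997457 179.34495784] [ 0.58373452  0.41387949 -0.5989196 ]
[[353.09894053 230.01630981]
 [352.97998571 232.83180046]]
```

View pics/s1.png

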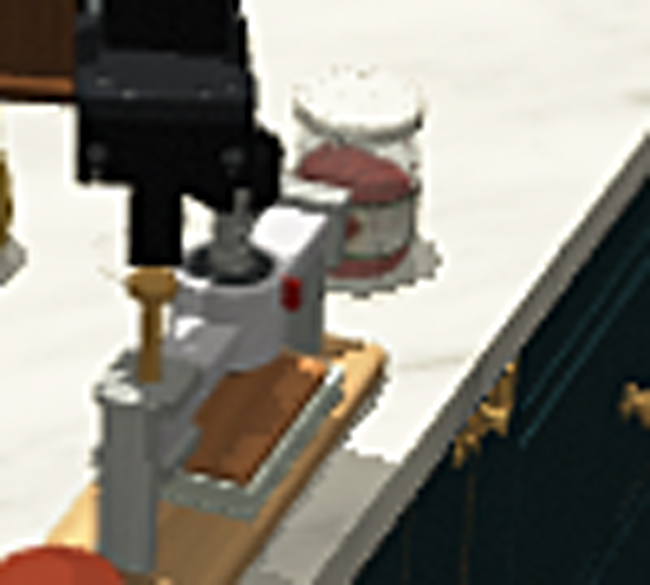

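The closed fingertips (about (155,262) in the crop) are centred just above the pin head at (150,283). Pushing down.

Call:
arm_command:
  delta_pos:
    - [0,0,-0.01]
    - [0,0,-0.02]
    - [0,0,-0.03]
    - [0,0,-0.04]
    - [0,0,-0.05]
  delta_rot:
    - [0,0,0]
    - [0,0,0]
    - [0,0,0]
    - [0,0,0]
    - [0,0,0]
  claw: [1,1,1,1,1]

```text
t: 2.23
eef_pos: [524.3, -21.9, 166.2]
tcp_rot: [3.141, -0.001, 0.426]
ft_force: [-1.5, -1.0, 5.6]
opening: 0.003
grip_force: 2.5
```

Call:
arm_command:
  delta_pos:
    - [0,0,-0.01]
    - [0,0,-0.02]
    - [0,0,-0.03]
    - [0,0,-0.04]
    - [0,0,-0.05]
  delta_rot:
    - [0,0,0]
    - [0,0,0]
    - [0,0,0]
    - [0,0,0]
    - [0,0,0]
  claw: [1,1,1,1,1]

```text
t: 2.65
eef_pos: [524.3, -21.9, 153.3]
tcp_rot: [3.141, -0.0, 0.426]
ft_force: [-0.1, -4.2, 5.2]
opening: 0.004
grip_force: 2.5
```

Call:
arm_command:
  delta_pos:
    - [0,0,-0.01]
    - [0,0,-0.02]
    - [0,0,-0.03]
    - [0,0,-0.04]
    - [0,0,-0.05]
  delta_rot:
    - [0,0,0]
    - [0,0,0]
    - [0,0,0]
    - [0,0,0]
    - [0,0,0]
  claw: [1,1,1,1,1]

```text
t: 3.07
eef_pos: [524.3, -21.7, 140.8]
tcp_rot: [3.141, -0.0, 0.426]
ft_force: [0.6, -3.9, 5.7]
opening: 0.005
grip_force: 2.5
```

Commanded z is now about 141, and home is about 132. The last stretch goes slowly.

Call:
arm_command:
  delta_pos:
    - [0,0,-0.006]
    - [0,0,-0.012]
    - [0,0,-0.018]
    - [0,0,-0.024]
    - [0,0,-0.03]
  delta_rot:
    - [0,0,0]
    - [0,0,0]
    - [0,0,0]
    - [0,0,0]
    - [0,0,0]
  claw: [1,1,1,1,1]

```text
t: 3.48
eef_pos: [524.3, -21.7, 133.4]
tcp_rot: [3.141, -0.0, 0.426]
ft_force: [1.0, -3.4, 4.1]
opening: 0.007
grip_force: 2.4
```

Call:
arm_command:
  delta_pos:
    - [0,0,-0.002]
    - [0,0,-0.004]
    - [0,0,-0.006]
    - [0,0,-0.008]
    - [0,0,-0.008]
  delta_rot:
    - [0,0,0]
    - [0,0,0]
    - [0,0,0]
    - [0,0,0]
    - [0,0,0]
  claw: [1,1,1,1,1]

```text
t: 3.9
eef_pos: [524.3, -21.7, 132.0]
tcp_rot: [3.141, -0.0, 0.426]
ft_force: [-1.0, -2.9, 10.5]
opening: 0.008
grip_force: 5.5
```

Call:
arm_command:
  delta_pos:
    - [0,0,-0.001]
    - [0,0,-0.002]
    - [0,0,-0.003]
    - [0,0,-0.003]
    - [0,0,-0.003]
  delta_rot:
    - [0,0,0]
    - [0,0,0]
    - [0,0,0]
    - [0,0,0]
    - [0,0,0]
  claw: [1,1,1,1,1]

```text
t: 4.32
eef_pos: [524.3, -21.7, 131.9]
tcp_rot: [3.141, -0.001, 0.426]
ft_force: [-2.8, -2.6, 19.1]
opening: 0.01
grip_force: 9.9
```

Force climbs with no further travel, so the pin is seated. Next I lift, open, and move over the screw, pre-rotating on the way.

Call:
arm_command:
  delta_pos:
    - [0,0,0.1]
    - [0,0,0.22]
    - [0,0,0.34]
    - [0,0,0.34]
    - [0,0,0.34]
  delta_rot:
    - [0,0,0]
    - [0,0,0.07]
    - [0,0,0.14]
    - [0,0,0.21]
    - [0,0,0.28]
  claw: [1,1,0,0,0]

```text
t: 4.73
eef_pos: [524.0, -21.2, 216.9]
tcp_rot: [3.141, -0.001, 0.871]
ft_force: [-0.6, -0.7, 0.0]
opening: 0.16
grip_force: 0.0
```

Call:
arm_command:
  delta_pos:
    - [0,-0.08,0]
    - [0.003,-0.16,0]
    - [0.006,-0.24,0]
    - [0.009,-0.32,0]
    - [0.009,-0.38,0]
  delta_rot:
    - [0,0,0.07]
    - [0,0,0.14]
    - [0,0,0.21]
    - [0,0,0.28]
    - [0,0,0.35]
  claw: [0,0,0,0,0]

```text
t: 5.15
eef_pos: [525.8, -117.4, 215.0]
tcp_rot: [-3.14, -0.001, 1.421]
ft_force: [0.5, 0.4, -0.9]
opening: 0.507
grip_force: 0.0
```

Call:
arm_command:
  delta_pos:
    - [0,0,0]
    - [0,0,0]
    - [0,0,0]
    - [0,0,0]
    - [0,0,0]
  delta_rot:
    - [0,0,0.07]
    - [0,0,0.14]
    - [0,0,0.2]
    - [0,0,0.2]
    - [0,0,0.2]
  claw: [0,0,0,0,0]

```text
t: 5.57
eef_pos: [526.0, -116.3, 215.2]
tcp_rot: [-3.14, -0.001, 1.727]
ft_force: [-1.4, -0.5, -0.9]
opening: 0.861
grip_force: 0.0
```

```bash
python3 - <<'E'
from h import *
im=read_camera("side")[:,:,::-1];s=state();print(s["t"],s["eef_pos"],s["tcp_rot"],s["joints"],s["opening"])
a=cv2.resize(im[180:280,330:430],None,fx=6,fy=6,interpolation=cv2.INTER_CUBIC);cv2.imwrite("pics/s2.png",a)
E
```

```text
5.6167 [ 526.08784362 -116.30098656  215.34593835] [-3.14071182e+00 -8.46731723e-04  1.72627379e+00] [-3.40340757e-01  3.89958593e-01  1.79166693e+00  3.97280123e-04
  9.61144769e-01 -4.96046259e-01] 0.9026176566598675
```

View pics/s2.png

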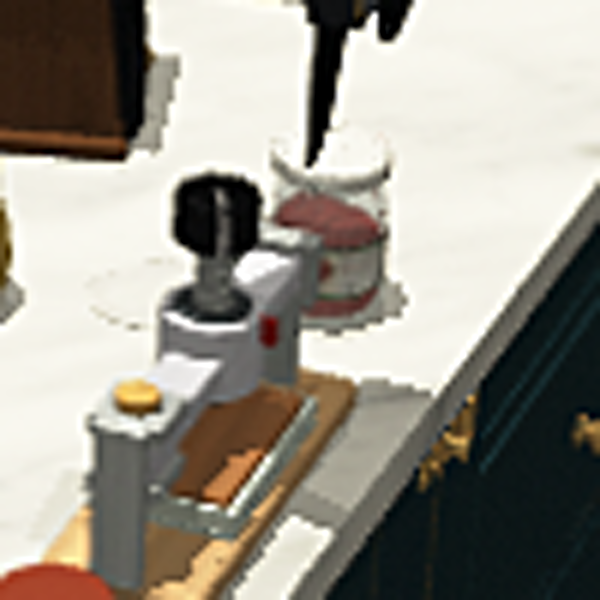

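```bash
python3 - <<'E'
from h import *
c=np.array([526.1,-116.3,196.3]);d=np.array([np.sin(1.726),-np.cos(1.726),0])
print((proj("side",[c,c+d*47,c-d*47,c-[0,0,37]])-[330,180])*6)
im=read_camera("side")[:,:,::-1]
a=cv2.resize(im[110:270,280:440],None,fx=3.7,fy=3.7,interpolation=cv2.INTER_CUBIC);cv2.imwrite("pics/s3.png",a)
E
```

```text
[[219.74069675 144.21405874]
 [122.05412605 130.0702044 ]
 [318.78293703 158.62328313]
 [216.24322114 214.8080542 ]]
```

View pics/s3.png

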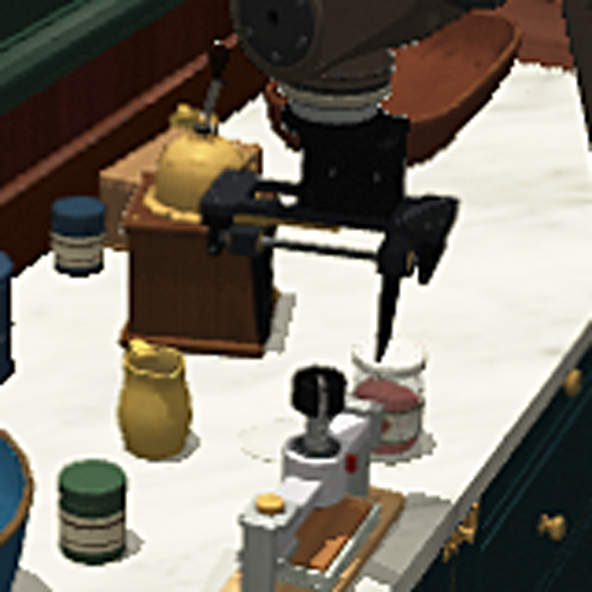

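The gripper straddles the screw, with the right fingertip at (383,355) as predicted and the screw head at (318,390). The pin head is flush on the fork at (270,503). Descending and gripping.

Call:
arm_command:
  delta_pos:
    - [0,0,-0.06]
    - [0,0,-0.12]
    - [0,0,-0.17]
    - [0,0,-0.21]
    - [0,0,-0.225]
  delta_rot:
    - [0,0,0]
    - [0,0,0]
    - [0,0,0]
    - [0,0,0]
    - [0,0,0]
  claw: [0,0,0,0,0]

```text
t: 6.08
eef_pos: [526.0, -116.4, 158.1]
tcp_rot: [-3.14, -0.001, 1.728]
ft_force: [0.5, -0.1, -0.2]
opening: 0.999
grip_force: 0.0
```

Call:
arm_command:
  delta_pos:
    - [0,0,0]
    - [0,0,0]
    - [0,0,0]
    - [0,0,0]
    - [0,0,0]
  delta_rot:
    - [0,0,0]
    - [0,0,0]
    - [0,0,0]
    - [0,0,0]
    - [0,0,0]
  claw: [1,1,1,1,1]

```text
t: 6.5
eef_pos: [526.6, -116.7, 160.0]
tcp_rot: [3.141, 0.0, 1.729]
ft_force: [-0.2, -0.4, -0.7]
opening: 0.707
grip_force: 0.0
```

Call:
arm_command:
  delta_pos:
    - [0,0,0]
    - [0,0,0]
    - [0,0,0]
    - [0,0,0]
    - [0,0,0]
  delta_rot:
    - [0,0,0]
    - [0,0,0]
    - [0,0,0]
    - [0,0,0]
    - [0,0,0]
  claw: [1,1,1,1,1]

```text
t: 6.92
eef_pos: [527.7, -116.7, 159.8]
tcp_rot: [3.138, 0.001, 1.729]
ft_force: [7.1, 2.4, -1.5]
opening: 0.416
grip_force: 30.0
```

Call:
arm_command:
  delta_pos:
    - [0.005,0.001,0]
    - [0.005,0.001,0]
    - [0.005,0.001,0]
    - [0.005,0.001,0]
    - [0.005,0.001,0]
  delta_rot:
    - [0,0,0.05]
    - [0,0,0.12]
    - [0,0,0.19]
    - [0,0,0.26]
    - [0,0,0.33]
  claw: [1,1,1,1,1]

```text
t: 7.33
eef_pos: [527.5, -116.8, 159.5]
tcp_rot: [-3.141, 0.0, 2.253]
ft_force: [-1.9, -3.1, -0.0]
opening: 0.412
grip_force: 30.0
```

Call:
arm_command:
  delta_pos:
    - [0,0,0]
    - [0,0,0]
    - [0,0,0]
    - [0,0,0]
    - [0,0,0]
  delta_rot:
    - [0,0,0.07]
    - [0,0,0.14]
    - [0,0,0.21]
    - [0,0,0.28]
    - [0,0,0.34]
  claw: [1,1,1,1,1]

```text
t: 7.75
eef_pos: [527.3, -117.0, 159.2]
tcp_rot: [-3.141, -0.001, 2.788]
ft_force: [-2.5, -5.3, -1.8]
opening: 0.416
grip_force: 30.0
```

Call:
arm_command:
  delta_pos:
    - [0,0,0]
    - [0,0,0]
    - [0,0,0]
    - [0,0,0]
    - [0,0,0]
  delta_rot:
    - [0,0,0.03]
    - [0,0,0.06]
    - [0,0,0.06]
    - [0,0,0.06]
    - [0,0,0.06]
  claw: [1,1,1,1,1]

```text
t: 8.17
eef_pos: [527.2, -117.1, 159.2]
tcp_rot: [-3.141, -0.001, 2.876]
ft_force: [-2.7, -5.9, -1.6]
opening: 0.416
grip_force: 30.0
```

```bash
python3 - <<'E'
from h import *
s=state();print(s["eef_pos"],s["tcp_rot"],s["ft_force"],s["moment"],s["joints"][5])
E
```

```text
[ 527.24833449 -117.12145499  159.22928364] [-3.14059681e+00 -8.27916057e-04  2.87638869e+00] [-2.65288256 -5.9020016  -1.59831763] [-0.85860605  0.2732901   0.04874793] -1.6450366088621824
```

Call:
arm_command:
  delta_pos:
    - [0,0,0]
    - [0,-0.002,0]
    - [0,-0.004,0]
    - [0,-0.004,0]
    - [0,-0.004,0]
  delta_rot:
    - [0,0,0]
    - [0,0,0]
    - [0,0,0]
    - [0,0,0]
    - [0,0,0]
  claw: [0.35,0.35,0.35,0.35,0.35]

```text
t: 8.58
eef_pos: [527.7, -117.4, 159.5]
tcp_rot: [3.141, 0.0, 2.876]
ft_force: [0.1, 1.0, -0.2]
opening: 0.64
grip_force: 0.0
```

```bash
python3 - <<'E'
from h import *
im=read_camera("side")[:,:,::-1];s=state();print(s["opening"],s["eef_pos"],s["ft_force"])
print((proj("side",[[527.5,-117.3,z] for z in(172,159,149)])-[330,180])*6)
a=cv2.resize(im[180:280,330:430],None,fx=6,fy=6,interpolation=cv2.INTER_CUBIC);cv2.imwrite("pics/s4.png",a)
E
```

```text
0.6455073026534802 [ 527.71259129 -117.39262501  159.50387594] [-0.10717652 -0.5338075   0.27237976]
[[215.50085535 189.25697004]
 [214.28550078 213.86421561]
 [213.35395183 232.66314514]]
```

View pics/s4.png

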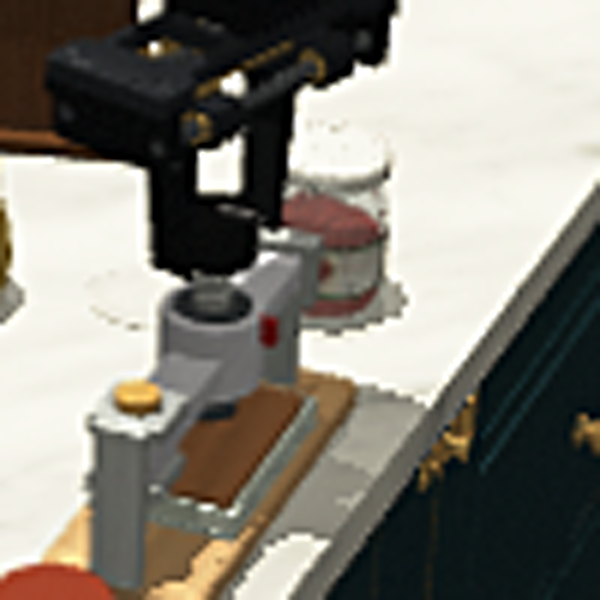

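The head's lower edge moved from about y=258 to 277 px, roughly 10 mm, so the screw has dropped. I'll lower and regrip.

Call:
arm_command:
  delta_pos:
    - [0,0,-0.01]
    - [0,0,-0.02]
    - [0,0,-0.03]
    - [0,0,-0.036]
    - [0,0,-0.036]
  delta_rot:
    - [0,0,0]
    - [0,0,0]
    - [0,0,0]
    - [0,0,0]
    - [0,0,0]
  claw: [0.35,0.35,0.35,0.35,0.35]

```text
t: 9.05
eef_pos: [527.5, -117.4, 150.0]
tcp_rot: [3.141, -0.001, 2.876]
ft_force: [0.2, -0.5, -0.1]
opening: 0.647
grip_force: 0.0
```

Call:
arm_command:
  delta_pos:
    - [0,0,0]
    - [0,0,0]
    - [0,0,0]
    - [0,0,0]
    - [0,0,0]
  delta_rot:
    - [0,0,0]
    - [0,0,0]
    - [0,0,0]
    - [0,0,0]
    - [0,0,0]
  claw: [1,1,1,1,1]

```text
t: 9.47
eef_pos: [527.7, -117.4, 150.6]
tcp_rot: [3.141, 0.0, 2.876]
ft_force: [-0.2, 0.9, 0.3]
opening: 0.415
grip_force: 30.0
```

Call:
arm_command:
  delta_pos:
    - [0,0,-0.0005]
    - [0,0,-0.001]
    - [0,0,-0.0015]
    - [0,0,-0.002]
    - [0,0,-0.0025]
  delta_rot:
    - [0,0,-0.05]
    - [0,0,-0.1]
    - [0,0,-0.15]
    - [0,0,-0.2]
    - [0,0,-0.25]
  claw: [1,1,1,1,1]

```text
t: 9.88
eef_pos: [527.8, -117.3, 149.9]
tcp_rot: [3.141, 0.0, 2.48]
ft_force: [1.8, 1.0, 1.1]
opening: 0.417
grip_force: 30.0
```

Call:
arm_command:
  delta_pos:
    - [0,0,-0.0007]
    - [0,0,-0.0015]
    - [0,0,-0.0022]
    - [0,0,-0.003]
    - [0,0,-0.0037]
  delta_rot:
    - [0,0,-0.075]
    - [0,0,-0.15]
    - [0,0,-0.225]
    - [0,0,-0.3]
    - [0,0,-0.375]
  claw: [1,1,1,1,1]

```text
t: 10.3
eef_pos: [527.9, -117.3, 149.0]
tcp_rot: [3.141, 0.0, 1.889]
ft_force: [0.4, 1.9, 0.5]
opening: 0.415
grip_force: 30.0
```

Call:
arm_command:
  delta_pos:
    - [0,0,-0.0007]
    - [0,0,-0.0015]
    - [0,0,-0.0022]
    - [0,0,-0.003]
    - [0,0,-0.0038]
  delta_rot:
    - [0,0,-0.075]
    - [0,0,-0.15]
    - [0,0,-0.225]
    - [0,0,-0.3]
    - [0,0,-0.375]
  claw: [1,1,1,1,1]

```text
t: 10.72
eef_pos: [528.0, -117.2, 148.1]
tcp_rot: [3.141, -0.0, 1.3]
ft_force: [2.6, 2.2, -0.1]
opening: 0.415
grip_force: 30.0
```

Call:
arm_command:
  delta_pos:
    - [0,0,-0.0007]
    - [0,0,-0.0015]
    - [0,0,-0.0022]
    - [0,0,-0.003]
    - [0,0,-0.0037]
  delta_rot:
    - [0,0,-0.075]
    - [0,0,-0.15]
    - [0,0,-0.225]
    - [0,0,-0.3]
    - [0,0,-0.375]
  claw: [1,1,1,1,1]

```text
t: 11.13
eef_pos: [528.1, -117.3, 147.2]
tcp_rot: [3.141, -0.001, 0.711]
ft_force: [2.5, 1.8, -0.4]
opening: 0.412
grip_force: 30.0
```

Smooth, with low forces. Continuing the stroke.

Call:
arm_command:
  delta_pos:
    - [0,0,-0.0007]
    - [0,0,-0.0015]
    - [0,0,-0.0022]
    - [0,0,-0.003]
    - [0,0,-0.0038]
  delta_rot:
    - [0,0,-0.075]
    - [0,0,-0.15]
    - [0,0,-0.225]
    - [0,0,-0.3]
    - [0,0,-0.375]
  claw: [1,1,1,1,1]

```text
t: 11.55
eef_pos: [528.1, -117.4, 146.2]
tcp_rot: [3.141, -0.001, 0.122]
ft_force: [2.8, 0.9, -1.1]
opening: 0.416
grip_force: 30.0
```

Call:
arm_command:
  delta_pos:
    - [0,0,-0.0007]
    - [0,0,-0.0015]
    - [0,0,-0.0022]
    - [0,0,-0.003]
    - [0,0,-0.0037]
  delta_rot:
    - [0,0,-0.075]
    - [0,0,-0.15]
    - [0,0,-0.225]
    - [0,0,-0.3]
    - [0,0,-0.375]
  claw: [1,1,1,1,1]

```text
t: 11.97
eef_pos: [528.1, -117.5, 145.3]
tcp_rot: [-3.141, -0.001, -0.467]
ft_force: [2.2, 0.3, 0.5]
opening: 0.415
grip_force: 30.0
```

Call:
arm_command:
  delta_pos:
    - [0,0,-0.0007]
    - [0,0,-0.0015]
    - [0,0,-0.0022]
    - [0,0,-0.003]
    - [0,0,-0.0038]
  delta_rot:
    - [0,0,-0.075]
    - [0,0,-0.15]
    - [0,0,-0.225]
    - [0,0,-0.3]
    - [0,0,-0.375]
  claw: [1,1,1,1,1]

```text
t: 12.38
eef_pos: [528.0, -117.6, 144.4]
tcp_rot: [-3.141, -0.001, -1.056]
ft_force: [1.1, -0.4, -0.1]
opening: 0.413
grip_force: 30.0
```

Call:
arm_command:
  delta_pos:
    - [0,0,0]
    - [0,0,0]
    - [0,0,0]
    - [0,0,0]
    - [0,0,0]
  delta_rot:
    - [0,0,0]
    - [0,0,0]
    - [0,0,0]
    - [0,0,0]
    - [0,0,0]
  claw: [1,1,0,0,0]

```text
t: 12.8
eef_pos: [527.5, -117.4, 144.2]
tcp_rot: [3.141, 0.0, -1.049]
ft_force: [0.3, 0.9, -0.1]
opening: 0.57
grip_force: 0.0
```

```bash
python3 - <<'E'
from h import *
im=read_camera("side")[:,:,::-1];s=state();print(s["eef_pos"],s["tcp_rot"],s["ft_force"],s["joints"][5],s["opening"])
a=cv2.resize(im[180:280,330:430],None,fx=6,fy=6,interpolation=cv2.INTER_CUBIC);cv2.imwrite("pics/s5.png",a)
E
```

```text
[ 527.48893555 -117.35410028  144.16206235] [ 3.14117330e+00  3.75359309e-04 -1.04932429e+00] [-0.0194797  -0.41430033 -0.04159445] 2.279062676067155 0.6143248489627501
```

Call:
arm_command:
  delta_pos:
    - [0,0,0.08]
    - [0,0,0.16]
    - [0,0,0.24]
    - [0,0,0.28]
    - [0,0,0.28]
  delta_rot:
    - [0,0,0.075]
    - [0,0,0.15]
    - [0,0,0.225]
    - [0,0,0.3]
    - [0,0,0.375]
  claw: [0,0,0,0,0]

```text
t: 13.27
eef_pos: [528.3, -117.6, 216.5]
tcp_rot: [-3.141, -0.003, -0.455]
ft_force: [-0.3, 0.4, -0.2]
opening: 0.954
grip_force: 0.0
```

Call:
arm_command:
  delta_pos:
    - [0,0,0]
    - [0,0,0]
    - [0,0,0]
    - [0,0,0]
    - [0,0,0]
  delta_rot:
    - [0,0,0.075]
    - [0,0,0.15]
    - [0,0,0.225]
    - [0,0,0.3]
    - [0,0,0.375]
  claw: [0,0,0,0,0]

```text
t: 13.68
eef_pos: [527.5, -117.4, 214.2]
tcp_rot: [-3.142, 0.0, 0.134]
ft_force: [0.5, -0.8, -0.1]
opening: 1.003
grip_force: 0.0
```

Call:
arm_command:
  delta_pos:
    - [0,0,0]
    - [0,0,0]
    - [0,0,0]
    - [0,0,0]
    - [0,0,0]
  delta_rot:
    - [0,0,0.075]
    - [0,0,0.15]
    - [0,0,0.225]
    - [0,0,0.3]
    - [0,0,0.375]
  claw: [0,0,0,0,0]

```text
t: 14.1
eef_pos: [527.5, -117.4, 214.2]
tcp_rot: [-3.141, 0.0, 0.723]
ft_force: [0.6, -0.1, 0.0]
opening: 1.0
grip_force: 0.0
```

Call:
arm_command:
  delta_pos:
    - [0,0,0]
    - [0,0,0]
    - [0,0,0]
    - [0,0,0]
    - [0,0,0]
  delta_rot:
    - [0,0,0.075]
    - [0,0,0.15]
    - [0,0,0.225]
    - [0,0,0.3]
    - [0,0,0.375]
  claw: [0,0,0,0,0]

```text
t: 14.52
eef_pos: [527.5, -117.4, 214.2]
tcp_rot: [-3.141, -0.0, 1.312]
ft_force: [-1.3, 0.3, 0.1]
opening: 1.002
grip_force: 0.0
```

```bash
python3 - <<'E'
from h import *
im=read_camera("side")[:,:,::-1];tp=read_camera("top")[:,:,::-1];s=state();print(s["eef_pos"],s["tcp_rot"])
o=np.array([345,200]);C=np.array([527.5,-117.3,0])
a=cv2.resize(im[200:240,345:385],None,fx=10,fy=10,interpolation=cv2.INTER_CUBIC)
b=cv2.resize(tp[255:295,360:400],None,fx=10,fy=10,interpolation=cv2.INTER_CUBIC)
cv2.imwrite("pics/s6.png",np.hstack([a,b]))
for t in(-.3,-.15,0,.15,.3):
    th=np.pi+.0305-(3.86+t)
    print(t,((proj("side",[C+[0,0,155.9],C+[20*np.cos(th),20*np.sin(th),155.9]])-o+.5)*10).round())
E
```

```text
[ 527.52468575 -117.39704304  214.18113177] [-3.14136804e+00  3.94795963e-05  1.30842812e+00]
-0.3 [[212. 171.]
 [162. 146.]]
-0.15 [[212. 171.]
 [170. 143.]]
0 [[212. 171.]
 [179. 141.]]
0.15 [[212. 171.]
 [188. 140.]]
0.3 [[212. 171.]
 [199. 139.]]
```

View pics/s6.png

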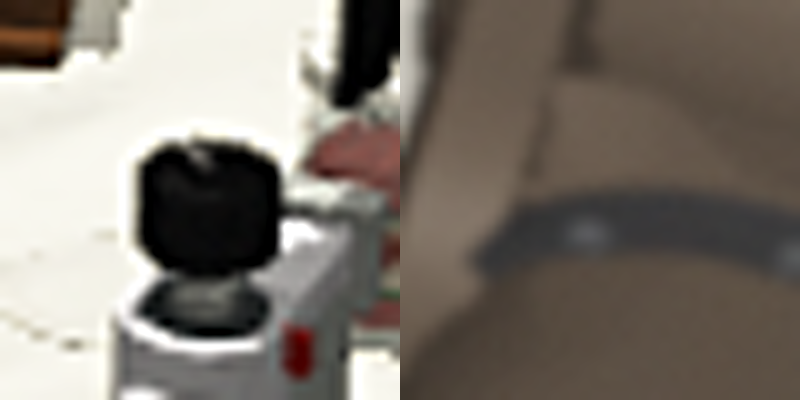

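The line at (183–205,145–158) fits the predicted 3.86 rad, so nothing has slipped. I'll go down, regrip, and turn the remaining 1.53 quarter-turns.

Call:
arm_command:
  delta_pos:
    - [0,0,-0.08]
    - [0,0,-0.15]
    - [0,0,-0.22]
    - [0,0,-0.26]
    - [0,0,-0.28]
  delta_rot:
    - [0,0,0]
    - [0,0,0]
    - [0,0,0]
    - [0,0,0]
    - [0,0,0]
  claw: [0,0,0,0,0]

```text
t: 15.03
eef_pos: [527.2, -117.3, 143.0]
tcp_rot: [-3.14, -0.0, 1.303]
ft_force: [0.8, -0.7, 0.7]
opening: 0.994
grip_force: 0.0
```

Call:
arm_command:
  delta_pos:
    - [0,0,0]
    - [0,0,0]
    - [0,0,0]
    - [0,0,0]
    - [0,0,0]
  delta_rot:
    - [0,0,0]
    - [0,0,0]
    - [0,0,0]
    - [0,0,0]
    - [0,0,0]
  claw: [1,1,1,1,1]

```text
t: 15.45
eef_pos: [527.9, -117.5, 144.8]
tcp_rot: [3.14, 0.0, 1.305]
ft_force: [0.4, -0.9, -0.2]
opening: 0.707
grip_force: 0.0
```

Call:
arm_command:
  delta_pos:
    - [0,0,0]
    - [0,0,0]
    - [0,0,0]
    - [0,0,0]
    - [0,0,0]
  delta_rot:
    - [0,0,0]
    - [0,0,0]
    - [0,0,0]
    - [0,0,0]
    - [0,0,0]
  claw: [1,1,1,1,1]

```text
t: 15.87
eef_pos: [527.9, -117.5, 144.3]
tcp_rot: [3.141, 0.0, 1.305]
ft_force: [1.7, -0.1, 0.6]
opening: 0.412
grip_force: 30.0
```

Call:
arm_command:
  delta_pos:
    - [0,0,-0.0007]
    - [0,0,-0.0015]
    - [0,0,-0.0022]
    - [0,0,-0.003]
    - [0,0,-0.0037]
  delta_rot:
    - [0,0,-0.075]
    - [0,0,-0.15]
    - [0,0,-0.225]
    - [0,0,-0.3]
    - [0,0,-0.375]
  claw: [1,1,1,1,1]

```text
t: 16.28
eef_pos: [527.9, -117.5, 143.3]
tcp_rot: [3.141, -0.0, 0.711]
ft_force: [1.8, -0.2, -0.2]
opening: 0.409
grip_force: 30.0
```

Remaining: 1.155 units.

Call:
arm_command:
  delta_pos:
    - [0,0,-0.0007]
    - [0,0,-0.0015]
    - [0,0,-0.0022]
    - [0,0,-0.003]
    - [0,0,-0.0038]
  delta_rot:
    - [0,0,-0.075]
    - [0,0,-0.15]
    - [0,0,-0.225]
    - [0,0,-0.3]
    - [0,0,-0.375]
  claw: [1,1,1,1,1]

```text
t: 16.7
eef_pos: [527.8, -117.5, 142.4]
tcp_rot: [3.141, -0.0, 0.121]
ft_force: [1.1, 0.5, 0.7]
opening: 0.414
grip_force: 30.0
```

Call:
arm_command:
  delta_pos:
    - [0,0,-0.0007]
    - [0,0,-0.0015]
    - [0,0,-0.0022]
    - [0,0,-0.003]
    - [0,0,-0.0037]
  delta_rot:
    - [0,0,-0.075]
    - [0,0,-0.15]
    - [0,0,-0.225]
    - [0,0,-0.3]
    - [0,0,-0.375]
  claw: [1,1,1,1,1]

```text
t: 17.12
eef_pos: [527.8, -117.4, 141.5]
tcp_rot: [-3.141, -0.0, -0.468]
ft_force: [0.7, 0.7, -0.4]
opening: 0.416
grip_force: 30.0
```

Call:
arm_command:
  delta_pos:
    - [0,0,-0.0008]
    - [0,0,-0.0016]
    - [0,0,-0.0024]
    - [0,0,-0.0032]
    - [0,0,-0.004]
  delta_rot:
    - [0,0,-0.075]
    - [0,0,-0.15]
    - [0,0,-0.225]
    - [0,0,-0.3]
    - [0,0,-0.375]
  claw: [1,1,1,1,1]

```text
t: 17.53
eef_pos: [527.9, -117.4, 140.5]
tcp_rot: [-3.141, -0.0, -1.057]
ft_force: [0.7, 2.1, 1.0]
opening: 0.416
grip_force: 30.0
```

Call:
arm_command:
  delta_pos:
    - [0,0,-0.0003]
    - [0,0,-0.0003]
    - [0,0,-0.0003]
    - [0,0,-0.0003]
    - [0,0,-0.0003]
  delta_rot:
    - [0,0,-0.03]
    - [0,0,-0.03]
    - [0,0,-0.03]
    - [0,0,-0.03]
    - [0,0,-0.03]
  claw: [1,1,1,1,1]

```text
t: 17.95
eef_pos: [527.9, -117.4, 140.4]
tcp_rot: [-3.141, -0.0, -1.096]
ft_force: [2.1, 0.6, -0.0]
opening: 0.415
grip_force: 30.0
```

```bash
python3 - <<'E'
from h import *
im=read_camera("side")[:,:,::-1];s=state();print(s["t"],s["eef_pos"],s["tcp_rot"],s["ft_force"],s["moment"],s["opening"],s["grip_force"])
a=cv2.resize(im[170:320,250:450],None,fx=4,fy=4,interpolation=cv2.INTER_CUBIC);cv2.imwrite("pics/s7.png",a)
E
```

```text
18.0 [ 527.88690998 -117.36951921  140.39840245] [-3.14121354e+00 -1.85990444e-04 -1.09680913e+00] [2.24015759 3.35008987 0.81371225] [ 0.58962212 -0.53823542  0.04387289] 0.4159413516799674 30.000013411045074
```

View pics/s7.png

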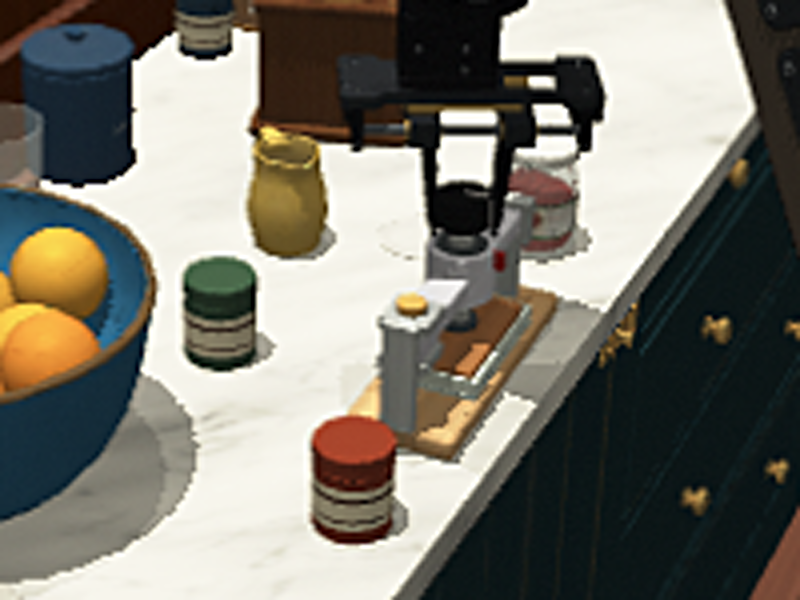

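The screw head at (462,205) is held low over the boss. The line faces the red pointer side, the pin head at (411,303) is seated, and the bystanders are in place. Handing in.

```bash
python3 -c "
from cell import *
print(job_done())"
```

```text
the job is handed in; nothing more can be done
None
```

I handed the job in at about 18 s: the pin is seated on the fork, and the screw dropped onto its thread and was turned forward one full turn by the measured wrist rotation. The fingers still hold its head, and the jar, tins and jug stood undisturbed in the last picture; the tumbler was mostly out of that view, but the arm never went near it.

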